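# Set up the vial mixer

### The job

Set up the small vial mixer: lower the blue vial carrier over the mixer's shaft and drive pin until it sits flat, fully home on the drive plate. Then take the two blue-capped vials from the rack and stand them in two cups opposite each other, so that it runs balanced, and finally roll the speed wheel on the mixer's deck until its orange line meets the black pointer beside the slot. Leave the other vials and the glassware alone.

Things in the scene. Friction and masses are not known exactly. Their poses are not given: they have to be found in the camera images.
- mixer: Grey and white orbital vial mixer, a fixed low box 200 (x) x 150 (y) mm, deck 62 mm above the worktop. Origin on the worktop under its centre; its x axis points from the control front (near the robot) to the back. The drive axis is at x = +38 mm, y = 0; the speed wheel at x = -72 mm, y = -30 mm.
- drive_top (a point): Centre of the top face of the mixer's round aluminium drive plate (80 mm across), 70 mm above the worktop; the frame turns with the plate. Here a steel shaft of 16 mm diameter stands 36 mm up (last 6 mm a cone). The drive pin lies towards -x of this frame. The plate turns by hand (friction 0.08 N m) and starts up to 0.5 rad either way of the mixer's x axis.
- drive_pin (a point): Middle of the top of the drive pin, 28 mm from the drive axis; the pin has 8 mm diameter and stands 7 mm above the drive plate (top 2.5 mm tapered). An orange tick on the plate lies just outside it.
- carrier: Loose blue round vial carrier, 122 mm across, 0.3 kg, flat on the worktop at the start. Origin at the centre of its underside, z up. Base plate 8 mm thick, with a through bore for the shaft (18.5 mm) and a slot for the pin. Grip it by the bare aluminium hub on its centre: 31 mm diameter, 8 to 56 mm above the underside. Seated, its underside lies on the drive plate.
- carrier_slot (a point): Middle of the carrier's radial pin slot (13 mm long radially, 10.5 mm wide, right through), on the upper face of the base plate, 8 mm above the underside, 28 mm from the centre towards -x of the carrier's frame; an orange tick on the plate lies outside it.
- cup_1 (a point): Middle of the floor of the white cup at +45 degrees in the carrier's frame, 45 mm from its centre and 8 mm above its underside; opposite cup_3. Each cup is 30.4 mm outside, 24.4 mm inside, its rim 22 mm above this floor.
- cup_2 (a point): Middle of the floor of the cup at 135 degrees; opposite cup_4.
- cup_3 (a point): Middle of the floor of the cup at 225 degrees; opposite cup_1.
- cup_4 (a point): Middle of the floor of the cup at 315 degrees; opposite cup_2.
- vial_blue_a: Blue-capped sample vial, 20 mm diameter, 48 mm tall, 14 g. Origin at the centre of its underside, z up. Stands in the rack, its underside 6 mm above the worktop.
- vial_blue_b: Second blue-capped sample vial, same size; either may go in either cup of an opposite pair.
- vial_red: Red-capped vial of the same size in the rack; stays there.
- vial_white: White-capped vial of the same size in the near row of the rack; stays there.
- rack: White fixed rack with 3 x 6 square pockets of 22 mm, 88 (x) x 168 (y) mm; ends 32 mm, grid bars 30 mm, floor 6 mm above the worktop. Origin at the centre of its underside; its x axis points away from the robot. The blue and red vials stand in the far row in changing order, 52 mm apart, 24 mm of each above the grid: there is room for fingers on all sides.
- wheel_top (a point): Highest point of the speed wheel's rim, 69 mm above the worktop, 7 mm above the deck. The wheel is black and ribbed, 48 mm across and 10 mm wide, and shows through a slot in the deck; its axle lies along the mixer's y, 24 mm below this point, so its top moves along the mixer's x.
- speed_wheel (a joint): Angle of the speed wheel, 0 to 2.6 rad between stops; grows as its top rolls away from the robot (+x of the mixer), 24 mm of rim to a radian. Starts between 0 and 0.5. At 1.5 its orange line is on top, level with the black pointer. It stays where it is left (friction 0.8 N at the rim); a closed fingertip pressed lightly on top and drawn along turns it, in a few strokes.
- flask_100: Bystander: glass flask behind the tube, 60 mm across, 197 mm tall, origin under its centre.
- beaker_100: Bystander: glass beaker, 59 mm across, 68 mm tall, origin under its centre.
- dropper_bottle: Bystander: brown dropper bottle, 30 mm across, 75 mm tall, origin under its centre.
- sip_tube: Fixed, stiff white sip tube, always in the same place: from the cap of the blue rinse bottle (84 mm across, at x 0.70, y 0.11), 0.24 m high, it slopes down over x 0.61, y 0.02 (0.20 m high) and x 0.53, y -0.10 to the worktop at x 0.51, y -0.15 to -0.28, then up to the autosampler, 0.27 m high at x 0.57, y -0.48. Pass it on the robot's side (x below 0.47) or above 0.3 m.

How it is judged (in metres and radians):
On the way, in this order (a step that is already met when the one before it is completed fails the run):
1. the carrier sits home on the drive plate, shaft in bore and pin in slot, and is released (horizontal distance between carrier and drive_top below 0.003 m and z of carrier in the frame of drive_top below 0.0025 m and angle between carrier's own z axis and vertical below 0.05 rad and horizontal distance between carrier_slot and drive_pin below 0.005 m and contact force between the fingers and carrier below 0.1 N), for 0.2 s.
2. a blue-capped vial stands in a cup of the seated carrier (horizontal distance between carrier and drive_top below 0.003 m and z of carrier in the frame of drive_top below 0.0025 m and angle between carrier's own z axis and vertical below 0.05 rad and horizontal distance between carrier_slot and drive_pin below 0.005 m and ((horizontal distance between vial_blue_a and cup_1 below 0.005 m and z of vial_blue_a in the frame of cup_1 below 0.004 m and angle between vial_blue_a's own z axis and vertical below 0.2 rad) or (horizontal distance between vial_blue_a and cup_2 below 0.005 m and z of vial_blue_a in the frame of cup_2 below 0.004 m and angle between vial_blue_a's own z axis and vertical below 0.2 rad) or (horizontal distance between vial_blue_a and cup_3 below 0.005 m and z of vial_blue_a in the frame of cup_3 below 0.004 m and angle between vial_blue_a's own z axis and vertical below 0.2 rad) or (horizontal distance between vial_blue_a and cup_4 below 0.005 m and z of vial_blue_a in the frame of cup_4 below 0.004 m and angle between vial_blue_a's own z axis and vertical below 0.2 rad) or (horizontal distance between vial_blue_b and cup_1 below 0.005 m and z of vial_blue_b in the frame of cup_1 below 0.004 m and angle between vial_blue_b's own z axis and vertical below 0.2 rad) or (horizontal distance between vial_blue_b and cup_2 below 0.005 m and z of vial_blue_b in the frame of cup_2 below 0.004 m and angle between vial_blue_b's own z axis and vertical below 0.2 rad) or (horizontal distance between vial_blue_b and cup_3 below 0.005 m and z of vial_blue_b in the frame of cup_3 below 0.004 m and angle between vial_blue_b's own z axis and vertical below 0.2 rad) or (horizontal distance between vial_blue_b and cup_4 below 0.005 m and z of vial_blue_b in the frame of cup_4 below 0.004 m and angle between vial_blue_b's own z axis and vertical below 0.2 rad))), for 0.2 s.
3. both blue-capped vials stand in opposite cups and are released (horizontal distance between carrier and drive_top below 0.003 m and z of carrier in the frame of drive_top below 0.0025 m and angle between carrier's own z axis and vertical below 0.05 rad and horizontal distance between carrier_slot and drive_pin below 0.005 m and (((horizontal distance between vial_blue_a and cup_1 below 0.005 m and z of vial_blue_a in the frame of cup_1 below 0.004 m and angle between vial_blue_a's own z axis and vertical below 0.2 rad) and (horizontal distance between vial_blue_b and cup_3 below 0.005 m and z of vial_blue_b in the frame of cup_3 below 0.004 m and angle between vial_blue_b's own z axis and vertical below 0.2 rad)) or ((horizontal distance between vial_blue_a and cup_2 below 0.005 m and z of vial_blue_a in the frame of cup_2 below 0.004 m and angle between vial_blue_a's own z axis and vertical below 0.2 rad) and (horizontal distance between vial_blue_b and cup_4 below 0.005 m and z of vial_blue_b in the frame of cup_4 below 0.004 m and angle between vial_blue_b's own z axis and vertical below 0.2 rad)) or ((horizontal distance between vial_blue_a and cup_3 below 0.005 m and z of vial_blue_a in the frame of cup_3 below 0.004 m and angle between vial_blue_a's own z axis and vertical below 0.2 rad) and (horizontal distance between vial_blue_b and cup_1 below 0.005 m and z of vial_blue_b in the frame of cup_1 below 0.004 m and angle between vial_blue_b's own z axis and vertical below 0.2 rad)) or ((horizontal distance between vial_blue_a and cup_4 below 0.005 m and z of vial_blue_a in the frame of cup_4 below 0.004 m and angle between vial_blue_a's own z axis and vertical below 0.2 rad) and (horizontal distance between vial_blue_b and cup_2 below 0.005 m and z of vial_blue_b in the frame of cup_2 below 0.004 m and angle between vial_blue_b's own z axis and vertical below 0.2 rad))) and contact force between the fingers and vial_blue_a below 0.1 N and contact force between the fingers and vial_blue_b below 0.1 N), for 0.2 s.
4. the speed wheel's orange line is at the pointer (value of joint speed_wheel between 1.32 and 1.68 rad), for 0.1 s.
At the end, for the whole second after the job is handed in: At rest: carrier flat on the drive plate (3 mm sideways, 2.5 mm high, pin in slot); the two blue-capped vials upright on the floors of opposite cups (within 5 mm of the middle); wheel between 1.32 and 1.68 rad, the orange line within about 4 mm of the pointer (all of step 4 and horizontal distance between carrier and drive_top below 0.003 m and z of carrier in the frame of drive_top below 0.0025 m and angle between carrier's own z axis and vertical below 0.05 rad and horizontal distance between carrier_slot and drive_pin below 0.005 m and (((horizontal distance between vial_blue_a and cup_1 below 0.005 m and z of vial_blue_a in the frame of cup_1 below 0.004 m and angle between vial_blue_a's own z axis and vertical below 0.2 rad) and (horizontal distance between vial_blue_b and cup_3 below 0.005 m and z of vial_blue_b in the frame of cup_3 below 0.004 m and angle between vial_blue_b's own z axis and vertical below 0.2 rad)) or ((horizontal distance between vial_blue_a and cup_2 below 0.005 m and z of vial_blue_a in the frame of cup_2 below 0.004 m and angle between vial_blue_a's own z axis and vertical below 0.2 rad) and (horizontal distance between vial_blue_b and cup_4 below 0.005 m and z of vial_blue_b in the frame of cup_4 below 0.004 m and angle between vial_blue_b's own z axis and vertical below 0.2 rad)) or ((horizontal distance between vial_blue_a and cup_3 below 0.005 m and z of vial_blue_a in the frame of cup_3 below 0.004 m and angle between vial_blue_a's own z axis and vertical below 0.2 rad) and (horizontal distance between vial_blue_b and cup_1 below 0.005 m and z of vial_blue_b in the frame of cup_1 below 0.004 m and angle between vial_blue_b's own z axis and vertical below 0.2 rad)) or ((horizontal distance between vial_blue_a and cup_4 below 0.005 m and z of vial_blue_a in the frame of cup_4 below 0.004 m and angle between vial_blue_a's own z axis and vertical below 0.2 rad) and (horizontal distance between vial_blue_b and cup_2 below 0.005 m and z of vial_blue_b in the frame of cup_2 below 0.004 m and angle between vial_blue_b's own z axis and vertical below 0.2 rad))) and linear speed of each of carrier, vial_blue_a, vial_blue_b below 0.02 m/s and velocity of joint speed_wheel between -0.05 and 0.05 rad/s); the robot touches nothing.
It fails at once if the red-capped or white-capped vial is taken or shifted by more than 2 cm (distance of any of vial_red, vial_white from where it was at the start of the episode above 0.02 m).
It fails at once if the flask, beaker or dropper bottle is knocked over or pushed more than 3 cm (distance of any of flask_100, beaker_100, dropper_bottle from where it was at the start of the episode above 0.03 m or angle between any of flask_100, beaker_100, dropper_bottle's own z axis and vertical above 0.5 rad).
It also fails if it takes over 72 s, if anything falls off the work surface, if the arm or the gripper's body presses on something with over 40 N, if the wrist force passes 120 N, or if a joint passes its speed limit or range.

### The arm

A 7-joint arm with a two-finger parallel gripper is mounted at the origin on a cart in front of the work surface, level with it; the furniture and walls round the work are solid. World frame = base frame: x ahead of the robot, y to its left, z up, the work surface at z = 0. Lengths are in m, angles in degrees, forces in N, time in s.
With the tool pointing down it reaches from about 0.4 to 0.75 m from the base axis. Payload 19.5 kg.
Tool frame: the origin (TCP) lies at the very end of the fingers, on their centre line; the grasp point (between the pads) lies env.grip_depth behind it (env.grip_depth is the distance from the TCP to the grasp point, in m); z points along the fingers, y is the direction in which the jaws open and shut (so a half turn about z gives the same grasp; the last joint's range is limited). The gripper opens to 85 mm and grips with 20 to 120 N. Pads are 22 mm wide; open, the fingers measure 114 mm over their backs; the gripper's body (76 mm by 85 mm) begins 54 mm behind the grasp point. The pads swing forward as they close: fully open they stand 13 mm farther back than shut.
Start: joints at [68.486, 40.479, -1.581, 85.061, 1.261, 54.483, -4.326], TCP at [0.188, -0.543, 0.231] pointing down, gripper open.
Joint ranges: [-155.06, 155.06], [-18.47, 123.98], [-90, 86.84], [0, 140.48], [-83.41, 263.41], [0, 116], [-161.91, 161.91]. Speed limits (degrees/s): [108.29, 108.29, 147.25, 147.25, 172.46, 172.46, 172.46].

### API

Orientations are given as [roll, pitch, yaw] about the fixed x, y, z axes, in that order (R = Rz(yaw) Ry(pitch) Rx(roll)).
In Python, from station import env gives the robot as it stands.
- The arm moves only by the shell command python3 -m crank 'ROWS'. ROWS is JSON, one flat list of numbers, 7 for each row, row after row: the opening, from -1 (shut) to 1 (fully open), then the shift along the tool's x, y, z each as a share of 0.04 m, from -1 to 1, then the turn, a rotation vector about the tool's x, y, z each as a share of 0.08 rad, from -1 to 1. A call has 1 to 5 rows; each row shifts and turns the commanded pose from where the row before left it, along the tool's axes as they then stand; what a row does not reach is not made up. A row lasts 1/12 s, in which the tool goes at most 41.7 mm and 7.16 degrees, less where a joint would pass 70% of its speed; a pose out of reach is approached as far as the arm can. A call with a number of a shift or a turn outside -1 to 1 is refused whole. A call with a gripper value outside its range is refused whole. The fingers move at their own pace and stop on an object; the grip force is fixed at half the most. Time passes only in rows, so rows that do not move let the fingers close. It gives the time, the measured TCP pose, the force and the opening at its end, in the units of the state.
- env.read_state(): the state, without advancing time (a new reading comes with each control period).
- env.grab_frame(name): name is "scene" or "top"; returns the picture (420x560x3 uint8, blue, green, red); there is no depth.
- env.calibration(name): a dict with "camera_matrix" (3x3 intrinsics, pixels), "k1" (the pictures are not rectified: a ray, as slopes to the right and down, at radius r is drawn at 1 + k1 r^2 times it, then the intrinsics apply), "position" and "rotation" of the camera in the world. Camera axes: x right, y down, z forward; pixel columns grow to the right and rows downward; lengths in m; the calibration is good to about 2 mm. A picture is of the moment at which its call begins. calibration takes no time and is no camera call.
- env.sign_off(): hands the job in, once; it reports no verdict.
The state is a dict: "t": time; "joints": joint angles; "dq": joint speeds; "tau": joint torques, N m; "position": TCP position; "tcp_rot": TCP orientation; "force": force on the tool from outside, world axes, zero at the start; "moment": the same for the moment, N m; "grip_width": finger opening in m.
Only numpy, scipy, OpenCV 4.12 (cv2) and the standard library are available. Lean on these libraries where they do the work, as an engineer would, in place of code of your own. Each camera call takes 0.05 s, during which the arm holds its last target. There are 200 camera calls.

## Working session

There is one attempt and no reset: what is moved stays moved. The work goes in short steps, Python scripts to look and compute and a shell command to move; the robot and the scene stay as the last step left them, time stands still between calls to the robot, and variables do not carry over. Pictures are saved under pics/ and viewed, about 8 in all and at most 12, crops included, and the job is handed in when it is done.

```bash
ls; mkdir -p pics
python3 - <<'E'
from station import env
import cv2,json
s=env.read_state();print({k:s[k] for k in('t','position','tcp_rot','grip_width','force')},env.grip_depth)
for n in('top','scene'):
    cv2.imwrite(f'pics/{n}0.png',env.grab_frame(n));c=env.calibration(n);print(n,c)
E
```

```text
pics
{'t': 0.0, 'position': array([ 0.188291  , -0.54301384,  0.2308415 ]), 'tcp_rot': array([-1.79937559e+02,  3.55747153e-03,  1.91261704e+01]), 'grip_width': 0.08535893730898332, 'force': array([ 0.57931334,  0.64437122, -0.17644361])} 0.0187
top {'camera_matrix': array([[475.71720045,   0.        , 279.88917724],
       [  0.        , 475.71720045, 209.416815  ],
       [  0.        ,   0.        ,   1.        ]]), 'k1': 0.035713930619883205, 'position': array([0.37676793, 0.07672977, 1.32161862]), 'rotation': array([-173.71485483,    0.20892237,  -88.7600369 ])}
scene {'camera_matrix': array([[511.2217347 ,   0.        , 274.69370574],
       [  0.        , 511.2217347 , 218.29291122],
       [  0.        ,   0.        ,   1.        ]]), 'k1': -0.08539114313756825, 'position': array([-0.16948565,  0.86564129,  0.88368402]), 'rotation': array([-126.90417296,   -1.04796597, -137.72544526])}
```

View pics/top0.png

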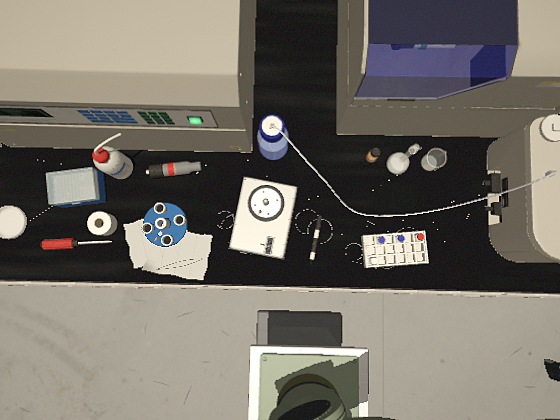

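View pics/scene0.png

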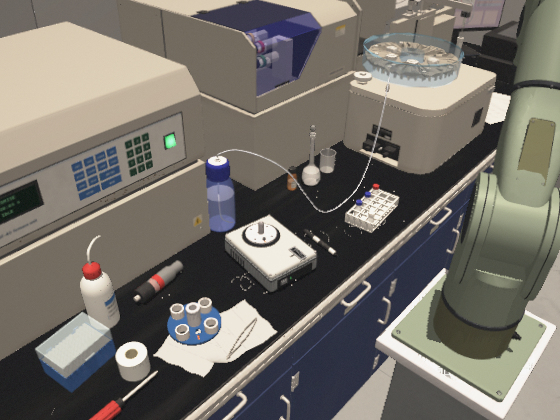

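The carrier is at about (166,225) in the top view, the mixer at (264,218) and the rack at (396,249). The vials from left to right are blue, blue, red. Next I'll zoom in.

```bash
cat > h.py <<'E'
from station import env
import numpy as np,cv2
from scipy.spatial.transform import Rotation as R
def cal(n):
    c=env.calibration(n);return c['camera_matrix'],c['k1'],np.array(c['position']),R.from_euler('xyz',c['rotation'],degrees=True)
def world(n,u,v,z):
    K,k,p,r=cal(n);d=np.array([k,0,0,0.])
    x=cv2.undistortPoints(np.array([[[u,v]]],float),K,d)[0,0]
    w=r.apply([x[0],x[1],1]);return p+w*(z-p[2])/w[2]
def pix(n,P):
    K,k,p,r=cal(n);P=np.atleast_2d(P);X=r.inv().apply(P-p)
    return cv2.projectPoints(X,np.zeros(3),np.zeros(3),K,np.array([k,0,0,0.]))[0][:,0]
def crop(n,u,v,w,h,s,f=None):
    f=env.grab_frame(n) if f is None else f
    return cv2.resize(f[v:v+h,u:u+w],None,fx=s,fy=s,interpolation=cv2.INTER_CUBIC)
def plan(goal,yaw):
    s=env.read_state();r=R.from_euler('xyz',s['tcp_rot'],degrees=True);p=np.array(s['position'])
    d=r.inv().apply(np.array(goal)-p);g=R.from_euler('xyz',[180,0,yaw],degrees=True)
    print('dtool/40mm',np.round(d/.04,2),'rot/.08',np.round((r.inv()*g).as_rotvec()/.08,2))
E
python3 - <<'E'
from h import *
f=cv2.imread('pics/top0.png')
a=crop('top',135,170,165,95,4.8,f);b=crop('top',355,225,80,45,3,f)
o=np.zeros((600,800,3),np.uint8);o[:a.shape[0],:a.shape[1]]=a[:600,:800];o[460:460+b.shape[0],:b.shape[1]]=b
cv2.imwrite('pics/z.png',o)
for u,v,z in((264,218,.06),(266,201,.07),(166,225,.02),(381,240,.054),(401,239,.054),(420,237,.054)):print(u,v,world('top',u,v,z).round(3))
E
```

```text
264 218 [0.492 0.126 0.06 ]
266 201 [0.536 0.122 0.07 ]
166 225 [0.47  0.396 0.02 ]
381 240 [ 0.44  -0.186  0.054]
401 239 [ 0.444 -0.239  0.054]
420 237 [ 0.451 -0.289  0.054]
```

View pics/z.png

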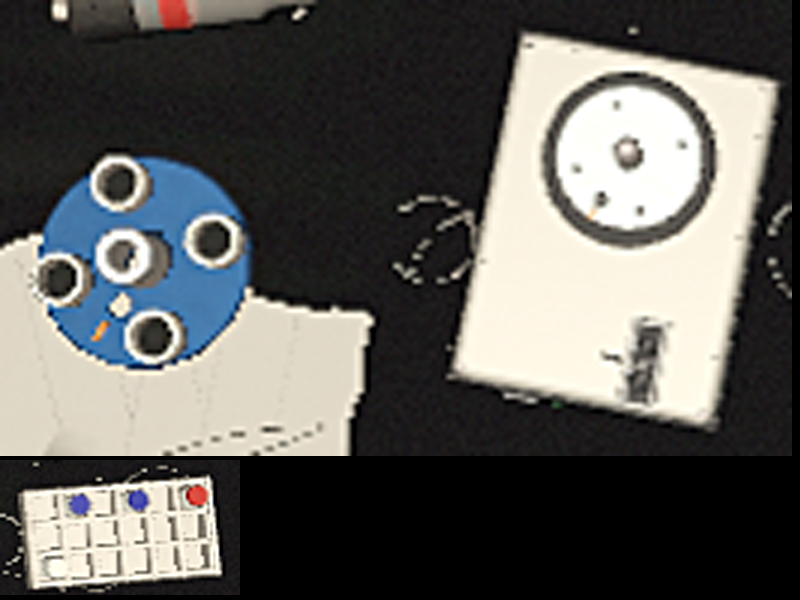

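The zoomed crop (4.8x) shows:
- **Carrier:** the disc centre is near (146,263), with the slot at (121,304).
- **Drive plate:** the centre is near (629,156) and the pin at (601,199).
- **Wheel:** at (645,360), with the pointer on its left.
- **Vials:** the left two in the far row are blue.

Now the accurate measurements.

Run:
```python
from h import *
f=cv2.imread('pics/top0.png').astype(int);B,G,Rr=f[...,0],f[...,1],f[...,2]
def box(m,u0,v0,u1,v1):
    k=np.zeros(m.shape,np.uint8);k[v0:v1,u0:u1]=m[v0:v1,u0:u1];return k
Z=lambda x,y:(135+(x+.5)/4.8-.5,170+(y+.5)/4.8-.5)
# carrier
m=box((B-Rr>60),138,198,192,250);pts=cv2.findNonZero(m)
c,r=cv2.minEnclosingCircle(pts);C=world('top',*c,.008);print('carrier',c,r,C,'r_mm',r/475.7*np.linalg.norm(C-cal('top')[2]))
# plate: white region within disc, circle fit on largest component
m=box((f.min(2)>150),248,184,286,222);n,l,s,ce=cv2.connectedComponentsWithStats(m)
P0=Z(629,156);i=[j for j in range(1,n) if s[j,4]>300 and np.hypot(*(ce[j]-P0))<6][0];
c2,r2=cv2.minEnclosingCircle(cv2.findNonZero((l==i).astype(np.uint8)));P=world('top',*c2,.07);print('plate',c2,r2,s[i],P)
print('shaft tip',world('top',*Z(628,148),.106))
pin=world('top',*Z(601,198),.077);tick=world('top',*Z(592,213),.07);slot=world('top',*Z(121,304),.008);tk=world('top',*Z(100,331),.008)
an=lambda a,b:np.degrees(np.arctan2(*(a-b)[:2][::-1])).round(1)
print('pin',an(pin,P),np.linalg.norm((pin-P)[:2]),'tick',an(tick,P),'slot',an(slot,C),np.linalg.norm((slot-C)[:2]),'tick',an(tk,C))
# cups rims z=.03
for q in((118,183),(214,242),(155,337),(62,280)):
    w=world('top',*Z(*q),.03);print('cup',an(w,C),np.linalg.norm((w-C)[:2]).round(4),w.round(4))
print('hub',world('top',*Z(123,257),.056))
for nm,m in(('blue',(B-Rr>60)&(B-G>50)),('red',Rr-B>60)):
    n,l,s,ce=cv2.connectedComponentsWithStats(box(m,360,228,432,270))
    for j in range(1,n):
        if s[j,4]>15:print(nm,ce[j],s[j],world('top',*ce[j],.052).round(4))
for q in((520,33),(779,80),(717,430),(453,374)):print('mix',world('top',*Z(*q),.062).round(4))
b=lambda x,y:(355+(x+.5)/3-.5,225+(y-460+.5)/3-.5)
for q in((22,494),(208,478),(220,574),(32,588)):print('rack',world('top',*b(*q),.031).round(4))
print('wheel',world('top',*Z(645,360),.066),'ptr',world('top',*Z(613,356),.062))
```

```text
carrier (164.95535278320312, 224.55357360839844) 22.275270462036133 [0.47246607 0.40145865 0.008     ] r_mm 0.06352174905915275
plate (265.59808349609375, 202.37319946289062) 15.126975059509277 [251 188  30  30 681] [0.53246891 0.12256612 0.07      ]
shaft tip [0.53300549 0.12178648 0.106     ]
pin 148.7 0.027714185806566205 tick 148.1 slot 151.0 0.026829107729245377 tick 148.3
cup 15.8 0.0458 [0.5165 0.4139 0.03  ]
cup -75.1 0.045 [0.484 0.358 0.03 ]
cup -163.5 0.0447 [0.4296 0.3888 0.03  ]
cup 105.9 0.0429 [0.4607 0.4427 0.03  ]
hub [0.47246531 0.40232397 0.056     ]
blue [400.65517241 237.93103448] [398 235   6   7  29] [ 0.447  -0.2383  0.052 ]
blue [381.22580645 239.48387097] [378 237   7   6  31] [ 0.4418 -0.1868  0.052 ]
red [420.5        236.27272727] [417 233   8   7  44] [ 0.4526 -0.2907  0.052 ]
mix [0.6022 0.1854 0.062 ]
mix [0.5787 0.0401 0.062 ]
mix [0.3838 0.0707 0.062 ]
mix [0.4113 0.2165 0.062 ]
rack [ 0.4511 -0.1394  0.031 ]
rack [ 0.4693 -0.3063  0.031 ]
rack [ 0.3835 -0.3159  0.031 ]
rack [ 0.3671 -0.1484  0.031 ]
wheel [0.42111118 0.11100869 0.066     ] ptr [0.42307236 0.12878512 0.062     ]
```

```bash
python3 -m crank '[0.5,0.5,0,0,0,0,-1, 0.5,0.5,0,0,0,0,-1, 0.5,0.5,0,0,0,0,-1, 0.5,0.5,0,0,0,0,-1, 0.5,0.5,0,0,0,0,-1]'; python3 -m crank '[0.5,0.5,0,0,0,0,-1, 0.5,0.5,0,0,0,0,-1, 0.5,0.5,0,0,0,0,-1, 0.5,0.5,0,0,0,0,-1]'; python3 -c "
from h import *
plan([.43,0,.231],60.7)"
```

```text
t: 0.52
position: [0.2767, -0.4955, 0.231]
tcp_rot: [-180.0, -0.0, 42.3]
force: [0.0, -0.4, 0.5]
grip_width: 0.064
t: 0.85
position: [0.3289, -0.4353, 0.231]
tcp_rot: [-180.0, -0.0, 60.6]
force: [1.7, 0.6, -0.1]
grip_width: 0.064
dtool/40mm [10.72 -3.14  0.  ] rot/.08 [-0.   -0.   -0.02]
```

```bash
python3 -m crank '[0.5,0.9,-0.26,0,0,0,0, 0.5,0.9,-0.26,0,0,0,0, 0.5,0.9,-0.26,0,0,0,0, 0.5,0.9,-0.26,0,0,0,0, 0.5,0.9,-0.26,0,0,0,0]'; python3 -m crank '[0.5,0.9,-0.26,0,0,0,0, 0.5,0.9,-0.26,0,0,0,0, 0.5,0.9,-0.26,0,0,0,0, 0.5,0.9,-0.26,0,0,0,0, 0.5,0.9,-0.26,0,0,0,0]'; python3 -m crank '[0.5,0.9,-0.26,0,0,0,0, 0.5,0.9,-0.26,0,0,0,0]';python3 -m crank '[0.5,0.9,-0.4,0,0,0,0, 0.5,0.9,-0.4,0,0,0,0, 0.5,0.9,-0.4,0,0,0,0, 0.5,0.9,-0.4,0,0,0,0, 0.5,0.9,-0.4,0,0,0,0]'; python3 -c "
from h import *
plan([.4726,.4012,.13],60.7)"
```

```text
t: 1.27
position: [0.3719, -0.2522, 0.2312]
tcp_rot: [-180.0, -0.0, 60.4]
force: [2.0, 0.6, -0.3]
grip_width: 0.0642
t: 1.68
position: [0.4158, -0.0699, 0.2313]
tcp_rot: [-180.0, -0.0, 60.4]
force: [0.3, -0.6, -0.7]
grip_width: 0.064
t: 1.85
position: [0.4333, 0.003, 0.2313]
tcp_rot: [-180.0, 0.0, 60.4]
force: [0.4, -0.9, -0.2]
grip_width: 0.0642
t: 2.27
position: [0.4524, 0.1992, 0.2313]
tcp_rot: [-180.0, 0.0, 60.4]
force: [0.5, -0.8, -0.5]
grip_width: 0.064
dtool/40mm [ 4.64 -2.06  2.53] rot/.08 [-0.    0.   -0.07]
```

```bash
python3 -m crank '[0.5,0.9,-0.4,0,0,0,-0.07, 0.5,0.9,-0.4,0.2,0,0,0, 0.5,0.9,-0.4,0.5,0,0,0, 0.5,0.9,-0.4,0.5,0,0,0, 0.5,0.9,-0.4,0.5,0,0,0]'; python3 -m crank '[0.5,0,0,0.5,0,0,0, 0.5,0,0,0.3,0,0,0, 0.5,0,0,0,0,0,0]'
python3 - <<'E'
from h import *
plan([.4726,.4012,.016],60.7)
f=env.grab_frame('top');g=env.grab_frame('scene');u,v=pix('scene',[.4726,.4012,.05])[0].astype(int)
o=np.hstack([crop('top',120,170,90,90,4.4,f),crop('scene',u-45,v-55,90,90,4.4,g)]);cv2.imwrite('pics/a.png',o)
E
```

```text
t: 2.68
position: [0.4703, 0.3884, 0.1657]
tcp_rot: [180.0, 0.0, 60.7]
force: [0.6, 0.2, 0.3]
grip_width: 0.0643
t: 2.93
position: [0.4695, 0.3861, 0.1319]
tcp_rot: [-179.9, 0.2, 60.7]
force: [-0.6, -0.4, -0.1]
grip_width: 0.0641
dtool/40mm [ 0.38 -0.11  2.9 ] rot/.08 [-0.02  0.05  0.01]
```

View pics/a.png

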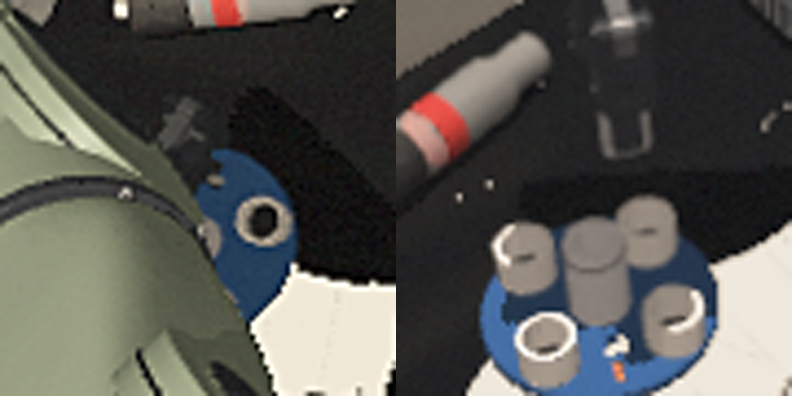

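The gripper hangs above the carrier, off to one side in line with the measured TCP error. The hub is clear at (597,270). I'll check the joints, because the commanded motion wasn't fully reached.

```bash
python3 -c "
from station import env
s=env.read_state();print(s['joints'].round(1),s['dq'].round(2),s['position'],s['tcp_rot'],s['force'].round(1))"
```

```text
[-40.4  50.2  -4.1  83.9   4.4  46.1 -75.4] [ 0.31 -1.48 -0.   -0.58  0.02  0.32 -0.01] [0.47072491 0.38632519 0.1349998 ] [-1.79995146e+02  2.04503688e-02  6.06809760e+01] [0.2 0.9 0.4]
```

```bash
python3 -m crank '[0.5,0.35,-0.14,0.3,0,0,0, 0.5,0,0,0.4,0,0,0, 0.5,0,0,0.4,0,0,0, 0.5,0,0,0,0,0,0]'; python3 -c "
from h import *
plan([.4726,.4012,.016],60.7)"
```

```text
t: 3.37
position: [0.4722, 0.4008, 0.0895]
tcp_rot: [-180.0, 0.1, 60.7]
force: [-0.2, -0.6, -1.5]
grip_width: 0.0642
dtool/40mm [0.02 0.   1.84] rot/.08 [-0.01  0.02 -0.  ]
```

```bash
python3 -m crank '[0.5,0.02,0,0.4,0,0,0, 0.5,0,0,0.4,0,0,0, 0.5,0,0,0.4,0,0,0, 0.5,0,0,0.4,0,0,0, 0.5,0,0,0.22,0,0,0]'; python3 -m crank '[0.5,0,0,0,0,0,0, -0.4,0,0,0,0,0,0, -1,0,0,0,0,0,0, -1,0,0,0,0,0,0, -1,0,0,0,0,0,0]'; python3 -m crank '[-1,0,0,0,0,0,0, -1,0,0,0,0,0,0]'
```

```text
t: 3.78
position: [0.4733, 0.4021, 0.0181]
tcp_rot: [180.0, -0.0, 60.7]
force: [0.8, -0.5, 0.9]
grip_width: 0.0642
t: 4.2
position: [0.4734, 0.4027, 0.0194]
tcp_rot: [180.0, -0.1, 60.7]
force: [-2.1, -0.7, 10.5]
grip_width: 0.0277
t: 4.37
position: [0.4734, 0.4027, 0.0194]
tcp_rot: [180.0, -0.1, 60.7]
force: [-2.3, -1.1, 10.9]
grip_width: 0.0281
```

```bash
python3 -m crank '[-1,0,0,-0.15,0,0,0, -1,0,0,-0.3,0,0,0, -1,0,0,-0.5,0,0,0, -1,0,0,0,0,0,0, -1,0,0,0,0,0,0]'
python3 - <<'E'
from h import *
f=env.grab_frame('top');g=env.grab_frame('scene');u,v=pix('scene',[.4726,.4012,.06])[0].astype(int)
o=np.hstack([crop('top',120,170,90,90,4.4,f),crop('scene',u-45,v-45,90,90,4.4,g)]);cv2.imwrite('pics/b.png',o)
print(env.read_state()['position'])
E
```

```text
t: 4.78
position: [0.4735, 0.4026, 0.0574]
tcp_rot: [180.0, -0.1, 60.7]
force: [-0.3, 0.4, -2.9]
grip_width: 0.0283
[0.472822   0.40205894 0.05579696]
```

View pics/b.png

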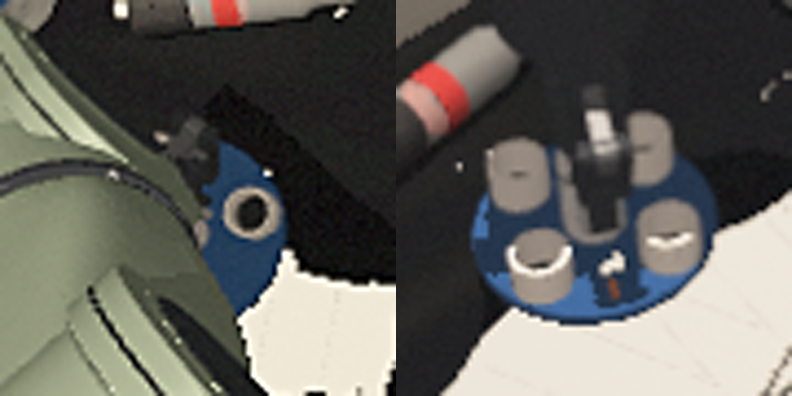

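```bash
python3 -m crank '[-1,0,0,-0.6,0,0,0, -1,0,0,-0.7,0,0,0, -1,-0.3,0.3,-0.7,0,0,0, -1,-0.53,0.47,-0.2,0,0,0.2, -1,-0.53,0.47,0,0,0,0.26]'; python3 -m crank '[-1,-0.53,0.47,0,0,0,0, -1,-0.53,0.47,0,0,0,0, -1,-0.53,0.47,0,0,0,0, -1,-0.53,0.47,0,0,0,0, -1,-0.53,0.47,0,0,0,0]'; python3 -m crank '[-1,-0.53,0.47,0,0,0,0, -1,-0.53,0.47,0,0,0,0, -1,-0.53,0.47,0,0,0,0, -1,0,0,0,0,0,0]';python3 -c "
from h import *
plan([.5334,.1238,.145],58.6)"
```

```text
t: 5.3
position: [0.4896, 0.3303, 0.1456]
tcp_rot: [180.0, -0.1, 58.6]
force: [0.6, -1.2, -3.8]
grip_width: 0.028
t: 5.72
position: [0.5139, 0.1895, 0.1434]
tcp_rot: [-180.0, 0.0, 58.6]
force: [1.2, -0.1, -2.8]
grip_width: 0.0279
t: 6.05
position: [0.5298, 0.1011, 0.1433]
tcp_rot: [179.9, 0.2, 58.2]
force: [0.1, -2.0, -3.0]
grip_width: 0.0281
dtool/40mm [ 0.53 -0.22 -0.04] rot/.08 [ 0.01  0.04 -0.08]
```

```bash
python3 -m crank '[-1,0.52,-0.22,0,0,0,-0.07, -1,0,0,0,0,0,0, -1,0,0,0,0,0,0, -1,0,0,0,0,0,0]'
python3 - <<'E'
from h import *
plan([.5334,.1238,.145],58.6)
f=env.grab_frame('top');g=env.grab_frame('scene');cv2.imwrite('pics/rawt.png',f);cv2.imwrite('pics/raws.png',g)
u,v=pix('scene',[.5326,.1223,.11])[0].astype(int);print(u,v)
o=np.hstack([crop('top',220,155,90,90,4.4,f),crop('scene',u-45,v-45,90,90,4.4,g)]);cv2.imwrite('pics/c.png',o)
E
```

```text
t: 6.38
position: [0.5322, 0.1296, 0.1435]
tcp_rot: [-180.0, 0.0, 58.9]
force: [0.6, 0.2, -2.4]
grip_width: 0.0281
dtool/40mm [-0.11  0.1  -0.04] rot/.08 [-0.01  0.01  0.07]
261 220
```

View pics/c.png

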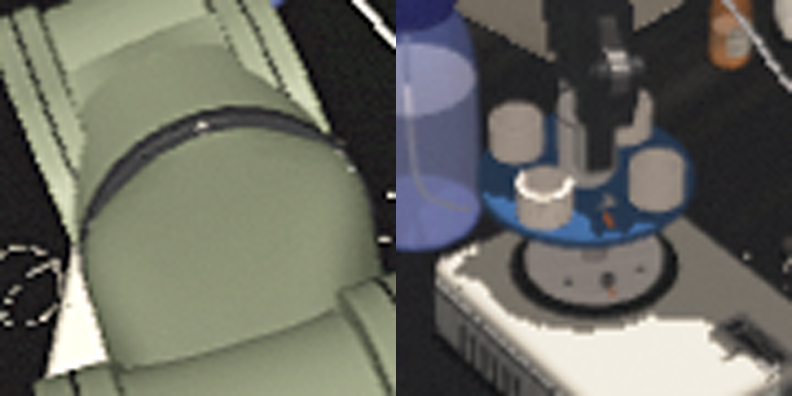

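The carrier hangs level above the plate, and its slot tick and the pin are in line as seen from the scene camera. I'll correct by the measured offset, then compare carrier and plate in the scene view numerically.

```bash
python3 -m crank '[-1,-0.11,0.1,0,0,0,0.07, -1,0,0,0,0,0,0, -1,0,0,0,0,0,0, -1,0,0,0,0,0,0, -1,0,0,0,0,0,0]'
python3 - <<'E'
from h import *
plan([.5334,.1238,.145],58.6)
s=env.read_state();T=np.array(s['position'])
g=env.grab_frame('scene');cv2.imwrite('pics/raws2.png',g)
def disc(c,rad,z):
    a=np.linspace(0,2*np.pi,73)[:-1];return np.c_[c[0]+rad*np.cos(a),c[1]+rad*np.sin(a),np.full(72,z)]
C=np.array([T[0]-.0008,T[1]-.0015]);zu=T[2]-.0194
s4=4.4;u,v=pix('scene',[.5326,.1223,.11])[0].astype(int)
k=6;o=crop('scene',u-65,v-50,130,100,k,g)
def dr(P,col):
    q=pix('scene',P)-[u-65,v-50];q=((q+.5)*k).astype(int);cv2.polylines(o,[q.reshape(-1,1,2)],True,col,1)
dr(disc(C,.061,zu+.008),(0,255,255));dr(disc([.5326,.1223],.04,.07),(0,0,255))
for j in range(4):
    a=np.radians(148.5+45+90*j);dr(disc(C+.045*np.array([np.cos(a),np.sin(a)]),.0152,zu+.03),(0,255,0))
a=np.radians(148.5);dr(disc(np.array([.5326,.1223])+.028*np.array([np.cos(a),np.sin(a)]),.004,.077),(0,255,0))
cv2.imwrite('pics/d.png',o)
E
```

```text
t: 6.9
position: [0.5336, 0.1238, 0.144]
tcp_rot: [-180.0, -0.0, 58.6]
force: [-0.4, -0.5, -3.5]
grip_width: 0.0284
dtool/40mm [-0.   -0.01 -0.03] rot/.08 [-0. -0. -0.]
```

View pics/d.png

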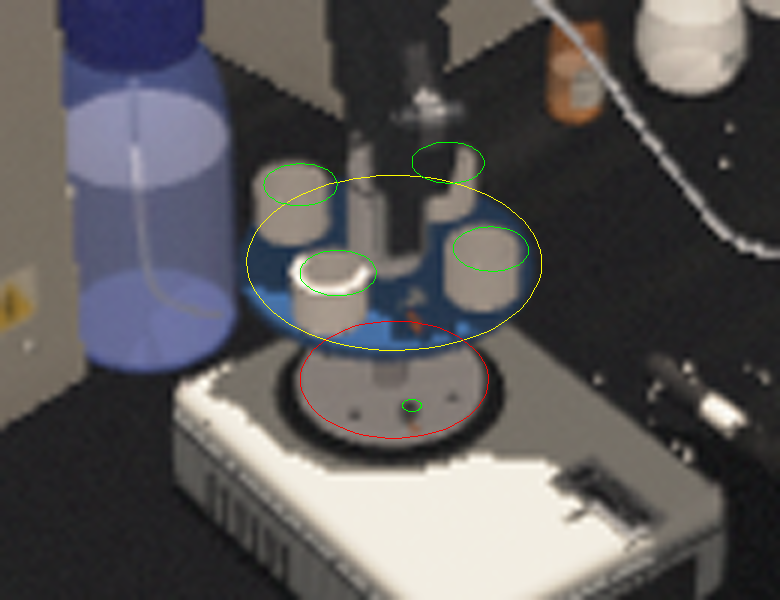

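Overlay against the picture: all the cups sit about 8.5 px (zoomed) left of the prediction, and the plate about 8 px lower. I'll fit the plate in the unobstructed scene picture to get the relative error.

Run:
```python
from h import *
from scipy.optimize import least_squares
def disc(c,rad,z,n=180):
    a=np.linspace(0,2*np.pi,n+1)[:-1];return np.c_[c[0]+rad*np.cos(a),c[1]+rad*np.sin(a),np.full(n,z)]
g=cv2.imread('pics/scene0.png')
gr=cv2.GaussianBlur(g,(0,0),.7).mean(2).astype(np.float32)
def samp(q):return cv2.remap(gr,q[:,0].astype(np.float32),q[:,1].astype(np.float32),cv2.INTER_LINEAR)[:,0]
# plate: max contrast inside(38)-outside(42)
best=max(((np.mean(samp(pix('scene',disc([x,y],.038,.07)))-samp(pix('scene',disc([x,y],.042,.07)))),x,y) for x in np.arange(.522,.545,.0005) for y in np.arange(.112,.134,.0005)))
print('plate by scene',best)
P=best[1:]
# carrier at TCP picture: cups offsets measured by eye -> solve C
g2=cv2.imread('pics/raws2.png')
C0=np.array([.5336-.0008,.1238-.0015]);z=.144-.0194+.03
J=lambda C:pix('scene',[C[0],C[1],z])[0]
t=J(C0)+np.array([-8.5,-2])/6
C=least_squares(lambda C:J(C)-t,C0).x;print('carrier by scene',C,'carrier-plate',C-np.array(P))
# top check of plate the same way
gr=cv2.GaussianBlur(cv2.imread('pics/top0.png'),(0,0),.7).mean(2).astype(np.float32)
print('plate by top',max(((np.mean(samp(pix('top',disc([x,y],.038,.07)))-samp(pix('top',disc([x,y],.042,.07)))),x,y) for x in np.arange(.522,.545,.0005) for y in np.arange(.112,.134,.0005))))
o=crop('scene',195,185,130,100,6,g)
cv2.imwrite('pics/e.png',o)
```

```text
Traceback (most recent call last):
  File "h.py", line 11, in pix
    K,k,p,r=cal(n);P=np.atleast_2d(P);X=r.inv().apply(P-p)
            ~~~^^^
  File "h.py", line 5, in cal
    c=env.calibration(n);return c['camera_matrix'],c['k1'],np.array(c['position']),R.from_euler('xyz',c['rotation'],degrees=True)
ValueError: time passes only in moves, steps and waits
```

```bash
sed -i 's/^def cal(n)/from functools import lru_cache\n@lru_cache\ndef cal(n)/' h.py
python3 - <<'E'
from h import *
from scipy.optimize import least_squares
def disc(c,rad,z,n=180):
    a=np.linspace(0,2*np.pi,n+1)[:-1];return np.c_[c[0]+rad*np.cos(a),c[1]+rad*np.sin(a),np.full(n,z)]
def fit(im,n,c0,r,z):
    gr=cv2.GaussianBlur(cv2.imread(im),(0,0),.7).mean(2).astype(np.float32)
    sm=lambda q:cv2.remap(gr,q[:,0].astype(np.float32),q[:,1].astype(np.float32),cv2.INTER_LINEAR)[:,0]
    return max((np.mean(sm(pix(n,disc([x,y],r-.002,z)))-sm(pix(n,disc([x,y],r+.002,z)))),x,y) for x in np.arange(c0[0]-.01,c0[0]+.01,.0005) for y in np.arange(c0[1]-.01,c0[1]+.01,.0005))
P=fit('pics/scene0.png','scene',(.533,.123),.04,.07);print('plate scene',P)
print('plate top',fit('pics/top0.png','top',(.533,.123),.04,.07))
C0=np.array([.5328,.1223]);z=.144-.0194+.03
J=lambda C:pix('scene',[C[0],C[1],z])[0]
t=J(C0)+np.array([-8.5,-2])/6
C=least_squares(lambda C:J(C)-t,C0).x;print('carrier by scene',C,'carrier-plate',C-np.array(P[1:]))
E
```

```text
plate scene (np.float32(65.77136), np.float64(0.532499999999999), np.float64(0.125))
plate top (np.float32(106.88637), np.float64(0.532499999999999), np.float64(0.12250000000000001))
carrier by scene [0.5362857  0.12368248] carrier-plate [ 0.0037857  -0.00131752]
```

```bash
cat > cf.py <<'E'
from h import *
def disc(c,rad,z,n=40):
    a=np.linspace(0,2*np.pi,n+1)[:-1];return np.c_[c[0]+rad*np.cos(a),c[1]+rad*np.sin(a),np.full(n,z)]
S=8
def fit(im,c0,zu,slot,cups,dz=(0,)):
    g=cv2.imread(im).astype(np.float32);r=g[...,2];
    u,v=pix('scene',[*c0,zu])[0].astype(int);u-=45;v-=45
    r=cv2.resize(r[v:v+90,u:u+90],None,fx=S,fy=S,interpolation=cv2.INTER_LINEAR)
    def score(x,y,z):
        t=0
        for j in cups:
            a=np.radians(slot+45+90*j);c=(x+.045*np.cos(a),y+.045*np.sin(a));m=[]
            for rad in(.0142,.0165):
                q=((pix('scene',np.r_[disc(c,rad,z+.030+(rad-.0152)),disc(c,rad,z+.008-(rad-.0152))])-[u,v]+.5)*S).astype(np.int32)
                k=np.zeros(r.shape,np.uint8);cv2.fillConvexPoly(k,cv2.convexHull(q),1);m.append(k)
            t+=r[m[0]>0].mean()-r[(m[1]-m[0])>0].mean()
        return t/len(cups)
    best=(0,)
    for st in(.002,.0005):
        c=c0 if st==.002 else best[1:3]
        best=max((score(x,y,zu+d),x,y,d) for x in c[0]+st*np.arange(-4,5) for y in c[1]+st*np.arange(-4,5) for d in dz)
    return np.round(best,4)
E
python3 - <<'E'
from cf import *
print('start',fit('pics/scene0.png',(.4726,.4012),0,150.6,(0,1,2,3)))
print('hand ',fit('pics/raws2.png',(.5340,.1225),.1246,148.5,(0,1,2)))
print('hand by cup',[fit('pics/raws2.png',(.5340,.1225),.1246,148.5,(j,)) for j in range(4)])
print('hand z',fit('pics/raws2.png',(.5340,.1225),.1246,148.5,(0,1,2),(-.004,-.002,0,.002,.004)))
E
```

```text
start [66.7426  0.4771  0.4017  0.    ]
hand  [52.2283  0.5355  0.1235  0.    ]
hand by cup [array([68.9194,  0.5365,  0.1245,  0.    ]), array([36.2162,  0.533 ,  0.122 ,  0.    ]), array([65.7841,  0.537 ,  0.124 ,  0.    ]), array([68.3167,  0.5375,  0.1245,  0.    ])]
hand z [5.34263e+01 5.31500e-01 1.27500e-01 4.00000e-03]
```

Run:
```python
from cf import *
g=cv2.imread('pics/scene0.png');h=cv2.imread('pics/raws2.png')
P=(.5326,.1223);k=10;u,v=pix('scene',[*P,.08])[0].astype(int);u-=30;v-=25;print(u,v)
o=crop('scene',u,v,60,60,k,g);o2=crop('scene',u,v-10,60,60,k,h)[:, :200]
def dr(Q,col):
    q=((pix('scene',Q)-[u,v]+.5)*k).astype(int);cv2.polylines(o,[q.reshape(-1,1,2)],True,col,1)
dr(disc(P,.04,.07,90),(0,0,255))
for z in(.07,.1):dr(disc(P,.008,z),(0,255,0))
a=np.radians(148.5);dr(disc(np.array(P)+.028*np.array([np.cos(a),np.sin(a)]),.004,.077),(0,255,0))
cv2.imwrite('pics/e.png',np.hstack([o,crop('scene',u+15,v+0,20,60,10,h)]))
```

```text
231 204
```

View pics/e.png

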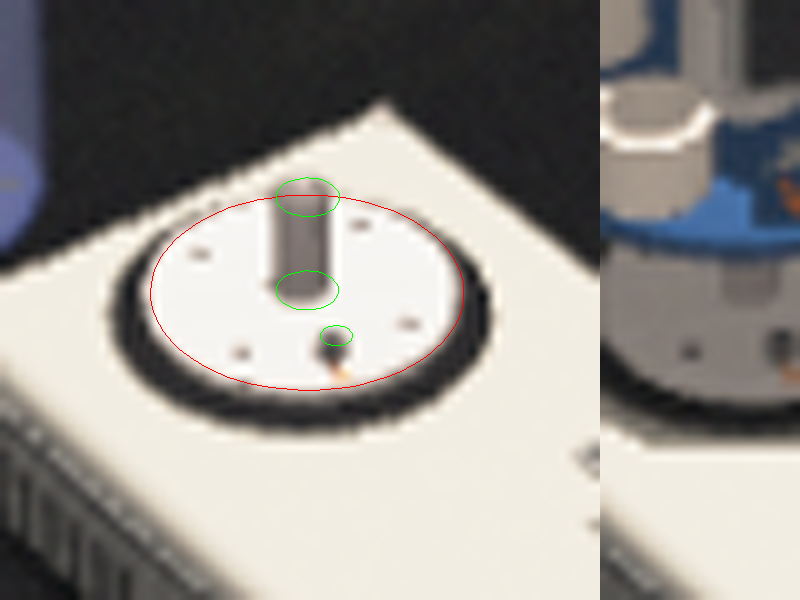

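In the scene view the shaft axis sits at x≈301 (10x), against ≈293 for the carrier centre. So the carrier is about 2 mm left of the shaft, while the top-view estimate says 0. I'll split the difference and go down slowly over the cone, watching the force.

```bash
python3 -m crank '[-1,-0.04,0,0.2,0,0,0, -1,0,0,0.2,0,0,0, -1,0,0,0.06,0,0,0, -1,0,0,0,0,0,0]'; python3 -m crank '[-1,0,0,0.08,0,0,0, -1,0,0,0,0,0,0]'; python3 -m crank '[-1,0,0,0.08,0,0,0, -1,0,0,0,0,0,0]'; python3 -m crank '[-1,0,0,0.08,0,0,0, -1,0,0,0,0,0,0]'
```

```text
t: 7.28
position: [0.5323, 0.1223, 0.1245]
tcp_rot: [-179.9, 0.1, 58.6]
force: [-0.2, 0.5, -2.1]
grip_width: 0.0284
t: 7.45
position: [0.5327, 0.1224, 0.1219]
tcp_rot: [-180.0, 0.0, 58.6]
force: [-0.5, -0.1, -3.4]
grip_width: 0.0282
t: 7.62
position: [0.5327, 0.1224, 0.1188]
tcp_rot: [-180.0, 0.0, 58.6]
force: [-1.2, 0.6, -3.7]
grip_width: 0.0285
t: 7.78
position: [0.5326, 0.1224, 0.1155]
tcp_rot: [-180.0, 0.0, 58.6]
force: [-1.2, 0.1, -3.3]
grip_width: 0.028
```

```bash
python3 -m crank '[-1,0,0,0.1,0,0,0, -1,0,0,0.1,0,0,0, -1,0,0,0.1,0,0,0, -1,0,0,0.1,0,0,0, -1,0,0,0,0,0,0]'; python3 -m crank '[-1,0,0,0.08,0,0,0, -1,0,0,0,0,0,0]'; python3 -m crank '[-1,0,0,0.08,0,0,0, -1,0,0,0,0,0,0]'; python3 -m crank '[-1,0,0,0.05,0,0,0, -1,0,0,0,0,0,0]'
```

```text
t: 8.2
position: [0.5325, 0.1223, 0.099]
tcp_rot: [-180.0, 0.0, 58.6]
force: [-1.6, 0.8, -4.1]
grip_width: 0.0284
t: 8.37
position: [0.5327, 0.1224, 0.0963]
tcp_rot: [-180.0, 0.0, 58.6]
force: [-2.8, 0.4, -3.8]
grip_width: 0.028
t: 8.53
position: [0.5327, 0.1225, 0.0931]
tcp_rot: [-180.0, 0.0, 58.6]
force: [-2.0, 1.5, -4.4]
grip_width: 0.0279
t: 8.7
position: [0.5327, 0.1225, 0.0913]
tcp_rot: [-180.0, 0.0, 58.6]
force: [-1.9, 2.8, -4.0]
grip_width: 0.0282
```

```bash
python3 -m crank '[-1,0,0,0.04,0,0,0, -1,0,0,0,0,0,0]'; python3 -m crank '[-1,0,0,0.03,0,0,0, -1,0,0,0,0,0,0]'
```

```text
t: 8.87
position: [0.5327, 0.1225, 0.0898]
tcp_rot: [-180.0, 0.0, 58.6]
force: [-3.4, 3.3, -2.2]
grip_width: 0.0283
t: 9.03
position: [0.5328, 0.1225, 0.0893]
tcp_rot: [180.0, -0.0, 58.6]
force: [-7.3, 1.7, 12.5]
grip_width: 0.028
```

Contact comes at TCP z 0.0893, where a fully home carrier should give 0.0894. I'll release, rise and check.

```bash
python3 -m crank '[0.3,0,0,0,0,0,0, 0.3,0,0,0,0,0,0, 0.3,0,0,0,0,0,0, 0.3,0,0,0,0,0,0]'; python3 -m crank '[0.3,0,0,-0.3,0,0,0, 0.3,0,0,-0.6,0,0,0, 0.3,0,0,-0.9,0,0,0, 0.3,0,0,-0.9,0,0,0, 0.3,0,0,-0.3,0,0,0]'; python3 -m crank '[0.3,0,0,0,0,0,-1, 0.3,0,0,0,0,0,-1, 0.3,0,0,0,0,0,-1, 0.3,0,0,0,0,0,-1, 0.3,0,0,0,0,0,-1]';  python3 -m crank '[0.3,0,0,0,0,0,-1, 0.3,0,0,0,0,0,-1, 0.3,0,0,0,0,0,-1, 0.3,0,0,0,0,0,-0.2]'; python3 -c "
from h import *
plan([.44,0,.2],96.1)"
```

```text
t: 9.37
position: [0.5331, 0.1223, 0.0888]
tcp_rot: [180.0, -0.0, 58.6]
force: [0.8, 0.7, -0.6]
grip_width: 0.0557
t: 9.78
position: [0.534, 0.1226, 0.2132]
tcp_rot: [179.8, -0.2, 58.6]
force: [0.9, 0.5, 0.6]
grip_width: 0.0559
t: 10.2
position: [0.533, 0.1223, 0.2088]
tcp_rot: [180.0, -0.0, 81.7]
force: [-0.2, -0.1, -0.0]
grip_width: 0.0558
t: 10.53
position: [0.533, 0.1222, 0.2087]
tcp_rot: [180.0, -0.0, 96.4]
force: [-0.6, -0.4, -1.3]
grip_width: 0.0556
dtool/40mm [-2.78 -2.65  0.22] rot/.08 [ 0.   -0.    0.06]
```

```bash
python3 -m crank '[0.1,-0.69,-0.66,0,0,0,0.06, 0.1,-0.69,-0.66,0,0,0,0, 0.1,-0.69,-0.66,0,0,0,0, 0.1,-0.69,-0.66,0,0,0,0]';python3 -m crank '[0.1,-0.9,-0.1,0,0,0,0, 0.1,-0.9,-0.1,0.2,0,0,0, 0.1,-0.9,-0.1,0.4,0,0,0, 0.1,-0.9,-0.1,0.4,0,0,0, 0.1,-0.9,-0.1,0.4,0,0,0]'; python3 -m crank '[0.1,0,0,0,0,0,0, 0.1,0,0,0,0,0,0, 0.1,0,0,0,0,0,0]';python3 - <<'E'
from h import *
plan([.4418,-.1868,.034],96.1)
f=env.grab_frame('top');g=env.grab_frame('scene');cv2.imwrite('pics/rawt3.png',f);cv2.imwrite('pics/raws3.png',g)
u,v=pix('scene',[.5326,.1223,.09])[0].astype(int);a,b=pix('scene',[.4418,-.1868,.08])[0].astype(int)
o=np.hstack([crop('scene',u-40,v-40,80,80,5,g),crop('scene',a-40,b-40,80,80,5,g)])
cv2.imwrite('pics/f.png',o)
E
```

```text
t: 10.87
position: [0.438, 0.0005, 0.2088]
tcp_rot: [180.0, 0.0, 95.8]
force: [2.8, -0.2, 0.4]
grip_width: 0.0469
t: 11.28
position: [0.4377, -0.1814, 0.1522]
tcp_rot: [180.0, 0.0, 95.8]
force: [0.8, 0.3, -0.8]
grip_width: 0.0468
t: 11.53
position: [0.438, -0.179, 0.1528]
tcp_rot: [180.0, -0.0, 95.8]
force: [-0.1, 0.7, -0.4]
grip_width: 0.0468
dtool/40mm [-0.2   0.07  2.97] rot/.08 [ 0.   -0.01 -0.06]
```

View pics/f.png

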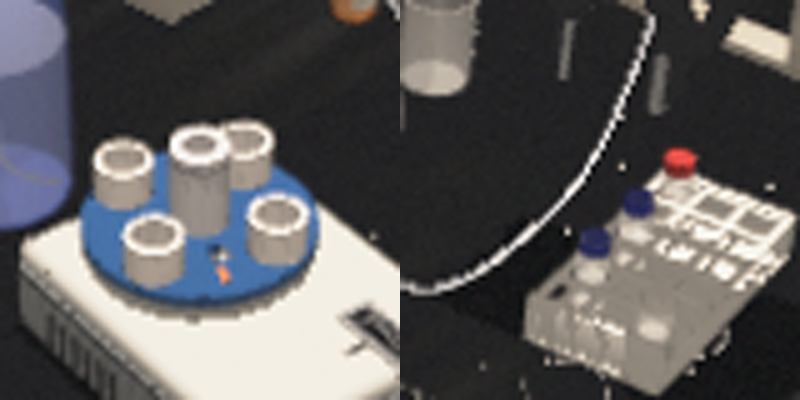

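The carrier is seated flat on the plate, with the pin visible in the slot at (218,252). In the rack the two blue caps at (595,242) and (638,205) and the red at (680,160) stand free. Picking the nearer blue.

```bash
python3 -m crank '[0.1,-0.2,0.07,0.5,0,0,-0.06, 0.1,0,0,0.6,0,0,0, 0.1,0,0,0.6,0,0,0, 0.1,0,0,0,0,0,0, 0.1,0,0,0,0,0,0]';python3 -c "
from h import *
plan([.4418,-.1868,.035],96.1)"
```

```text
t: 12.05
position: [0.4415, -0.1862, 0.085]
tcp_rot: [-179.9, -0.0, 96.3]
force: [0.4, 0.1, 0.2]
grip_width: 0.0471
dtool/40mm [-0.02  0.01  1.25] rot/.08 [-0.01 -0.01  0.03]
```

```bash
python3 -m crank '[0.1,-0.02,0,0.4,0,0,0, 0.1,0,0,0.4,0,0,0, 0.1,0,0,0.35,0,0,0, 0.1,0,0,0.1,0,0,0, 0.1,0,0,0,0,0,0]';python3 -m crank '[-0.3,0,0,0,0,0,0, -1,0,0,0,0,0,0, -1,0,0,0,0,0,0, -1,0,0,0,0,0,0, -1,0,0,0,0,0,0]';python3 -c "
from h import *
plan([.4418,-.1868,.035],96.1)"
```

```text
t: 12.47
position: [0.4419, -0.1876, 0.0354]
tcp_rot: [180.0, 0.0, 96.2]
force: [-0.2, 0.3, -0.2]
grip_width: 0.0469
t: 12.88
position: [0.4421, -0.1881, 0.0359]
tcp_rot: [179.9, 0.0, 96.2]
force: [-1.7, 0.7, 14.1]
grip_width: 0.0159
dtool/40mm [ 0.03 -0.    0.02] rot/.08 [0.02 0.01 0.01]
```

```bash
python3 -m crank '[-1,0,0,-0.4,0,0,0, -1,0,0,-0.8,0,0,0, -1,0,0,-0.9,0,0,0, -1,0,0,-0.9,0,0,0, -1,0,0,-0.9,0,0,0]';python3 - <<'E'
from cf import *
gr=cv2.GaussianBlur(cv2.imread('pics/rawt3.png'),(0,0),.5).min(2).astype(np.float32)
sm=lambda q:cv2.remap(gr,q[:,0].astype(np.float32),q[:,1].astype(np.float32),cv2.INTER_LINEAR)[:,0]
def sc(x,y,s):
    t=0
    for j in range(4):
        a=np.radians(s+45+90*j);c=(x+.045*np.cos(a),y+.045*np.sin(a));t+=sm(pix('top',disc(c,.0137,.1))).mean()-sm(pix('top',disc(c,.009,.1))).mean()-sm(pix('top',disc(c,.018,.1))).mean()
    return t
print(max((sc(x,y,s),x,y,s) for x in np.arange(.528,.538,.0005) for y in np.arange(.118,.128,.0005) for s in np.arange(144,153,1)))
E
```

```text
t: 13.3
position: [0.4411, -0.1877, 0.1933]
tcp_rot: [180.0, -0.0, 96.2]
force: [0.8, -0.7, -0.2]
grip_width: 0.0161
(np.float32(137.50702), np.float64(0.5334999999999994), np.float64(0.122), np.int64(148))
```

```bash
python3 -m crank '[-1,0.9,0.1,0,0,0,0, -1,0.9,0.1,0,0,0,0, -1,0.9,0.1,0,0,0,0, -1,0.9,0.1,0,0,0,0, -1,0.9,0.1,0,0,0,0]';python3 -m crank '[-1,0,0,0,0,0,-0.5, -1,0,0,0,0,0,-0.5, -1,0,0,0,0,0,-0.48]';python3 -m crank '[-1,0.33,0.7,0,0,0,0, -1,0.33,0.7,0,0,0,0, -1,0.33,0.7,0,0,0,0, -1,0.33,0.7,0,0,0,0, -1,0,0,0,0,0,0]';python3 -c "
from h import *
plan([.5435,.0774,.130],103)"
```

```text
t: 13.72
position: [0.4418, -0.0053, 0.1915]
tcp_rot: [179.9, 0.0, 96.1]
force: [1.8, -0.8, 0.6]
grip_width: 0.0158
t: 13.97
position: [0.442, -0.0062, 0.1914]
tcp_rot: [180.0, 0.0, 103.2]
force: [-0.1, -0.5, -0.3]
grip_width: 0.0161
t: 14.38
position: [0.5421, 0.0737, 0.1912]
tcp_rot: [179.8, -0.1, 103.1]
force: [-0.5, 0.3, -0.2]
grip_width: 0.0164
dtool/40mm [0.08 0.05 1.53] rot/.08 [ 0.04 -0.03  0.03]
```

```bash
python3 -m crank '[-1,0.08,0.05,0.4,0,0,0, -1,0,0,0.5,0,0,0, -1,0,0,0.5,0,0,0, -1,0,0,0,0,0,0, -1,0,0,0,0,0,0]';python3 -c "
from h import *
plan([.5435,.0774,.109],103)"
```

```text
t: 14.8
position: [0.5404, 0.0733, 0.1352]
tcp_rot: [-180.0, -0.0, 103.0]
force: [0.5, -0.1, -0.3]
grip_width: 0.016
dtool/40mm [0.08 0.1  0.66] rot/.08 [-0.01 -0.   -0.01]
```

```bash
python3 -m crank '[-1,0.08,0.1,0,0,0,0, -1,0,0,0,0,0,0, -1,0,0,0,0,0,0]';python3 - <<'E'
from h import *
plan([.5435,.0774,.109],103)
g=env.grab_frame('scene');u,v=pix('scene',[.5435,.0774,.11])[0].astype(int)
cv2.imwrite('pics/g.png',crop('scene',u-40,v-30,70,60,8,g))
E
```

```text
t: 15.05
position: [0.5443, 0.0777, 0.1358]
tcp_rot: [179.9, -0.0, 103.0]
force: [0.3, 0.5, -0.2]
grip_width: 0.0164
dtool/40mm [-0.   -0.02  0.67] rot/.08 [ 0.02 -0.   -0.01]
```

View pics/g.png

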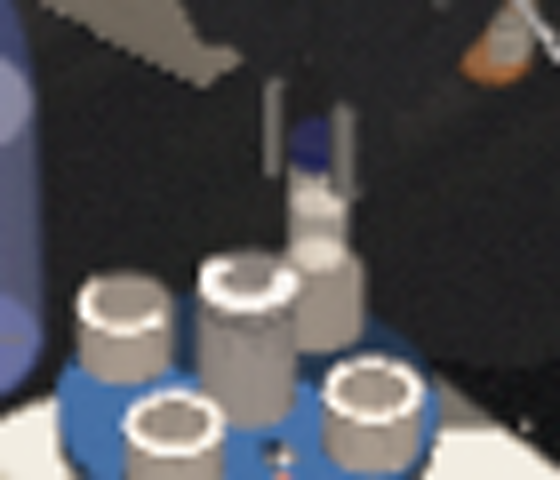

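The vial hangs over the back cup: vial centre x≈319, cup centre ≈318. Lowering.

```bash
python3 -m crank '[-1,0,0,0.2,0,0,0, -1,0,0,0.2,0,0,0, -1,0,0,0,0,0,0]';python3 -m crank '[-1,0,0,0.15,0,0,0, -1,0,0,0,0,0,0]';python3 -m crank '[-1,0,0,0.1,0,0,0, -1,0,0,0,0,0,0]'
```

```text
t: 15.35
position: [0.5431, 0.0771, 0.1171]
tcp_rot: [-179.9, -0.0, 103.0]
force: [0.5, -0.2, -0.7]
grip_width: 0.0159
t: 15.52
position: [0.5434, 0.0772, 0.1117]
tcp_rot: [-179.9, -0.0, 103.0]
force: [0.1, -0.7, -1.3]
grip_width: 0.0157
t: 15.68
position: [0.5437, 0.0773, 0.1083]
tcp_rot: [-180.0, -0.0, 103.0]
force: [0.2, 0.4, 0.4]
grip_width: 0.0157
```

```bash
python3 -m crank '[-1,0,0,0.03,0,0,0, -0.1,0,0,0,0,0,0, 0.1,0,0,0,0,0,0, 0.1,0,0,0,0,0,0, 0.1,0,0,0,0,0,0]';python3 -m crank '[0.1,0,0,-0.2,0,0,0, 0.1,0,0,-0.5,0,0,0, 0.1,0,0,-0.7,0,0,0, 0.1,0,0,-0.8,0,0,0, 0.1,0,0,-0.1,0,0,0]';python3 -m crank '[0.1,-0.33,-0.7,0,0,0,0.5, 0.1,-0.33,-0.7,0,0,0,0.5, 0.1,-0.33,-0.7,0,0,0,0.5, 0.1,-0.33,-0.7,0,0,0,0, 0.1,0,0,0,0,0,0]';python3 - <<'E'
from h import *
plan([.447,-.2387,.15],96.1)
f=env.grab_frame('top');g=env.grab_frame('scene');cv2.imwrite('pics/rt4.png',f);u,v=pix('scene',[.5335,.122,.11])[0].astype(int)
cv2.imwrite('pics/i.png',np.hstack([crop('scene',u-40,v-30,70,60,5.5,g),crop('top',230,170,70,60,5.5,f)]))
E
```

```text
t: 16.1
position: [0.5438, 0.0773, 0.1076]
tcp_rot: [180.0, -0.0, 103.0]
force: [-0.7, -0.9, -0.2]
grip_width: 0.047
t: 16.52
position: [0.5451, 0.0778, 0.2046]
tcp_rot: [179.7, -0.0, 102.9]
force: [0.5, 0.2, 1.5]
grip_width: 0.0468
t: 16.93
position: [0.4382, 0.0039, 0.2002]
tcp_rot: [-179.8, 0.1, 95.9]
force: [-0.5, 0.6, 0.1]
grip_width: 0.0471
dtool/40mm [-6.05 -0.4   1.27] rot/.08 [-0.03  0.02 -0.03]
```

View pics/i.png

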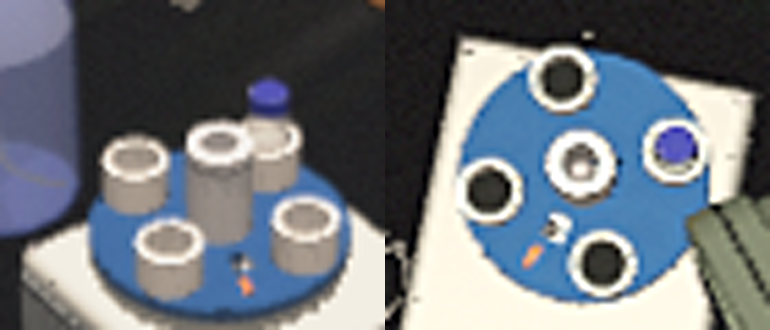

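The vial stands in the right-hand cup, with its cap at (675,146) centred in the ring. Now the second one.

```bash
python3 -m crank '[0.1,-0.86,-0.06,0,0,0,0, 0.1,-0.86,-0.06,0,0,0,0, 0.1,-0.86,-0.06,0,0,0,0, 0.1,-0.86,-0.06,0.1,0,0,0, 0.1,-0.86,-0.06,0.2,0,0,0]';python3 -m crank '[0.1,-0.86,-0.06,0.4,0,0,0, 0.1,-0.86,-0.06,0.5,0,0,0, 0.1,0,0,0,0,0,0, 0.1,0,0,0,0,0,0, 0.1,0,0,0,0,0,0]';python3 -c "
from h import *
plan([.447,-.2387,.085],96.1)"
```

```text
t: 17.45
position: [0.4495, -0.167, 0.1881]
tcp_rot: [179.9, 0.0, 96.1]
force: [1.8, -0.5, -0.4]
grip_width: 0.0472
t: 17.87
position: [0.4518, -0.2337, 0.1516]
tcp_rot: [180.0, -0.0, 96.1]
force: [0.9, 0.0, 0.2]
grip_width: 0.047
dtool/40mm [-0.11 -0.13  1.67] rot/.08 [ 0.01 -0.01  0.01]
```

```bash
python3 -m crank '[0.1,-0.11,-0.13,0.5,0,0,0, 0.1,0,0,0.6,0,0,0, 0.1,0,0,0.5,0,0,0, 0.1,0,0,0,0,0,0, 0.1,0,0,0,0,0,0]';python3 -c "
from h import *
plan([.447,-.2387,.035],96.1)"
```

```text
t: 18.28
position: [0.4469, -0.2383, 0.088]
tcp_rot: [-180.0, -0.0, 96.2]
force: [0.2, 0.4, 0.7]
grip_width: 0.0471
dtool/40mm [-0.01  0.    1.32] rot/.08 [-0.   -0.01  0.02]
```

```bash
python3 -m crank '[0.1,-0.01,0,0.4,0,0,0, 0.1,0,0,0.4,0,0,0, 0.1,0,0,0.35,0,0,0, 0.1,0,0,0.16,0,0,0, 0.1,0,0,0,0,0,0]';python3 -m crank '[-0.3,0,0,0,0,0,0, -1,0,0,0,0,0,0, -1,0,0,0,0,0,0, -1,0,0,0,0,0,0, -1,0,0,0,0,0,0]';python3 -m crank '[-1,0,0,-0.4,0,0,0, -1,0,0,-0.8,0,0,0, -1,0,0,-0.9,0,0,0, -1,0,0,-0.9,0,0,0, -1,0,0,-0.9,0,0,0]';python3 -m crank '[-1,0.9,-0.05,0,0,0,0, -1,0.9,-0.05,0,0,0,0, -1,0.9,-0.05,0,0,0,0, -1,0.9,-0.05,0,0,0,0, -1,0.9,-0.05,0,0,0,0]';python3 -c "
from h import *
plan([.44,0.02,.192],103)"
```

```text
t: 18.7
position: [0.4467, -0.2394, 0.0354]
tcp_rot: [180.0, -0.0, 96.1]
force: [0.1, -0.1, -0.1]
grip_width: 0.0467
t: 19.12
position: [0.447, -0.24, 0.0363]
tcp_rot: [179.9, 0.1, 96.1]
force: [-1.0, 1.2, 11.7]
grip_width: 0.016
t: 19.53
position: [0.446, -0.2395, 0.1937]
tcp_rot: [180.0, -0.0, 96.1]
force: [1.3, -0.8, -0.4]
grip_width: 0.0162
t: 19.95
position: [0.4167, -0.0604, 0.1919]
tcp_rot: [179.9, 0.0, 96.1]
force: [1.6, 0.2, -0.1]
grip_width: 0.0159
dtool/40mm [ 1.94  0.79 -0.  ] rot/.08 [ 0.01  0.   -1.52]
```

```bash
python3 -m crank '[-1,0.7,0.3,0,0,0,-0.5, -1,0.7,0.4,0,0,0,-0.5, -1,0.7,0.5,0,0,0,-0.5, -1,0.7,0.6,0,0,0,0, -1,0.7,0.6,0,0,0,0]';python3 -m crank '[-1,0.7,0.6,0,0,0,0, -1,0.5,0.5,0,0,0,0, -1,0,0,0,0,0,0, -1,0,0,0,0,0,0]';python3 -c "
from h import *
plan([.5233,.165,.135],103)"
```

```text
t: 20.37
position: [0.4872, 0.0956, 0.192]
tcp_rot: [180.0, -0.0, 103.0]
force: [1.4, -1.2, 0.6]
grip_width: 0.016
t: 20.7
position: [0.5188, 0.1517, 0.1915]
tcp_rot: [180.0, -0.0, 103.1]
force: [-0.2, -0.1, 0.2]
grip_width: 0.0162
dtool/40mm [0.3  0.18 1.41] rot/.08 [ 0.   -0.01  0.01]
```

```bash
python3 -m crank '[-1,0.3,0.18,0.2,0,0,0, -1,0,0,0.6,0,0,0, -1,0,0,0.5,0,0,0, -1,0,0,0,0,0,0, -1,0,0,0,0,0,0]';python3 -c "
from h import *
plan([.5233,.165,.135],103)"
```

```text
t: 21.12
position: [0.5229, 0.163, 0.1396]
tcp_rot: [-179.9, 0.0, 102.9]
force: [-0.0, -0.4, 0.7]
grip_width: 0.0165
dtool/40mm [0.05 0.02 0.11] rot/.08 [-0.01  0.   -0.02]
```

```bash
python3 -m crank '[-1,0.05,0.02,0.1,0,0,0, -1,0,0,0,0,0,0, -1,0,0,0,0,0,0]';python3 - <<'E'
from h import *
plan([.5233,.165,.108],103)
g=env.grab_frame('scene');u,v=pix('scene',[.5233,.165,.11])[0].astype(int)
cv2.imwrite('pics/j.png',crop('scene',u-35,v-30,70,60,8,g))
E
```

```text
t: 21.37
position: [0.5237, 0.166, 0.136]
tcp_rot: [179.9, -0.0, 103.0]
force: [0.6, -0.0, -0.9]
grip_width: 0.0164
dtool/40mm [-0.02 -0.02  0.7 ] rot/.08 [ 0.01 -0.   -0.01]
```

View pics/j.png

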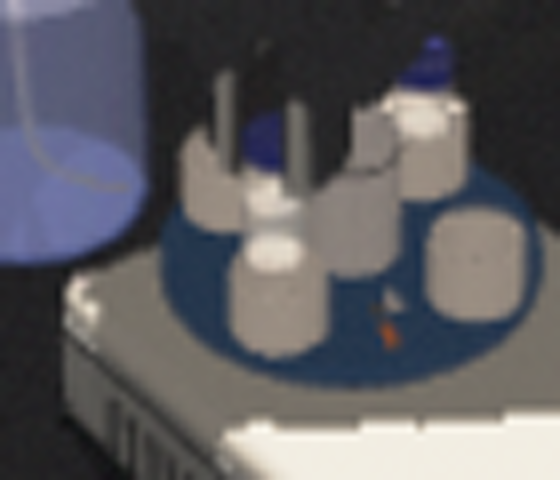

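The vial hangs over the front-left cup: vial x≈274, cup 230–327, so about 1 mm left of the middle. I'll correct and lower it. That was the last viewable picture, so later checks are numeric.

```bash
python3 -m crank '[-1,-0.03,-0.02,0.2,0,0,0, -1,0,0,0.2,0,0,0, -1,0,0,0,0,0,0]';python3 -m crank '[-1,0,0,0.15,0,0,0, -1,0,0,0,0,0,0]';python3 -m crank '[-1,0,0,0.1,0,0,0, -1,0,0,0.03,0,0,0, -1,0,0,0,0,0,0]'
```

```text
t: 21.67
position: [0.5224, 0.1642, 0.1175]
tcp_rot: [-179.9, 0.0, 103.0]
force: [0.6, 0.4, -1.0]
grip_width: 0.0162
t: 21.83
position: [0.5226, 0.1645, 0.1121]
tcp_rot: [-179.9, 0.0, 103.0]
force: [-0.4, 0.5, -0.7]
grip_width: 0.0164
t: 22.08
position: [0.5232, 0.1649, 0.1082]
tcp_rot: [179.9, -0.0, 103.0]
force: [-1.2, -1.1, 8.1]
grip_width: 0.0162
```

```bash
python3 -m crank '[-0.1,0,0,0,0,0,0, 0.1,0,0,0,0,0,0, 0.1,0,0,0,0,0,0, 0.1,0,0,0,0,0,0]';python3 -m crank '[0.1,0,0,-0.2,0,0,0, 0.1,0,0,-0.5,0,0,0, 0.1,0,0,-0.7,0,0,0, 0.1,0,0,-0.8,0,0,0, 0.1,0,0,-0.1,0,0,0]';python3 -m crank '[-1,0,-0.8,0,0,0,0.96, -1,0,-0.8,0,0,0,0.96, -1,0,-0.8,0,0,0,0.97, -1,0,0,0,0,0,0.97, -1,0,0,0,0,0,0.96]';python3 -c "
from h import *
plan([.4131,.1121,.1],80.9)"
```

```text
t: 22.42
position: [0.523, 0.1646, 0.1079]
tcp_rot: [-180.0, -0.0, 103.0]
force: [-0.3, 0.3, 0.6]
grip_width: 0.047
t: 22.83
position: [0.5242, 0.1653, 0.2049]
tcp_rot: [179.7, -0.1, 103.0]
force: [1.2, 1.0, 1.2]
grip_width: 0.0474
t: 23.25
position: [0.4272, 0.1503, 0.2008]
tcp_rot: [180.0, -0.0, 80.7]
force: [0.8, 0.3, 0.0]
grip_width: -0.0001
dtool/40mm [-1.   -0.2   2.52] rot/.08 [ 0.01 -0.   -0.05]
```

```bash
cat > w.py <<'E'
from cf import *
def look(tag):
    f=env.grab_frame('top');g=env.grab_frame('scene');cv2.imwrite(f'pics/{tag}t.png',f);cv2.imwrite(f'pics/{tag}s.png',g)
    W=np.array([.4197,.1108])
    for n,im in(('top',f),('scene',g)):
        h=cv2.cvtColor(im,cv2.COLOR_BGR2HSV);b=im.astype(int)
        m=((b[...,2]-b[...,0]>35)&(b[...,2]-b[...,1]>10)).astype(np.uint8)
        u,v=pix(n,[*W,.066])[0].astype(int);k=np.zeros_like(m);k[v-12:v+13,u-12:u+13]=m[v-12:v+13,u-12:u+13]
        q=cv2.findNonZero(k)
        if q is not None:
            c=q[:,0].mean(0);print(n,'orange',len(q),c,world(n,*c,.069).round(4),'pred top',pix(n,[*W,.069])[0].round(1))
        else:print(n,'no orange; local brightness',im[v,u])
        m=((b[...,0]-b[...,2]>50)&(b[...,0]-b[...,1]>45)).astype(np.uint8)
        _,l,s,ce=cv2.connectedComponentsWithStats(m)
        for P in((.5433,.0784),(.5231,.166)):
            p=pix(n,[*P,.124])[0];d=[(np.hypot(*(ce[j]-p)),j) for j in range(1,len(s)) if 8<s[j,4]<150]
            if d:e,j=min(d);print(n,'cap px err',round(e,1),s[j,4],(world(n,*ce[j],.122)[:2]-P).round(4))
E
python3 -c "
from w import *
look('k')"
```

```text
top no orange; local brightness [106 131 126]
top cap px err 0.3 37 [ 0.0003 -0.0007]
top cap px err 35.7 37 [ 0.0205 -0.0883]
scene no orange; local brightness [56 58 58]
scene cap px err 0.6 33 [ 0.0034 -0.0016]
scene cap px err 1.4 48 [ 0.006  -0.0052]
```

```bash
python3 -m crank '[-1,-0.5,-0.1,0.3,0,0,-0.05, -1,-0.5,-0.1,0.7,0,0,0, -1,0,0,0.8,0,0,0, -1,0,0,0.7,0,0,0, -1,0,0,0.2,0,0,0]'; python3 -m crank '[-1,0,0,0,0,0,0, -1,0,0,0,0,0,0]';python3 -c "
from h import *
plan([.4131,.1121,.0695],80.9)"
```

```text
t: 23.77
position: [0.4132, 0.1119, 0.0891]
tcp_rot: [-179.8, 0.0, 81.3]
force: [0.9, 0.2, 1.1]
grip_width: -0.0001
t: 23.93
position: [0.4141, 0.1122, 0.0921]
tcp_rot: [-180.0, -0.0, 81.2]
force: [0.9, 0.3, 1.6]
grip_width: -0.0
dtool/40mm [-0.01 -0.02  0.56] rot/.08 [-0.01 -0.    0.07]
```

```bash
python3 -m crank '[-1,0,-0.02,0.25,0,0,0.07, -1,0,0,0.25,0,0,0, -1,0,0,0,0,0,0, -1,0,0,0,0,0,0]'; python3 -m crank '[-1,0,0,0.04,0,0,0, -1,0,0,0,0,0,0]'; python3 -m crank '[-1,0,0,0.02,0,0,0, -1,0,0,0,0,0,0]'
```

```text
t: 24.27
position: [0.4136, 0.1123, 0.0727]
tcp_rot: [180.0, -0.0, 80.8]
force: [-0.1, -0.9, -0.7]
grip_width: 0.0003
t: 24.43
position: [0.4136, 0.1123, 0.0709]
tcp_rot: [180.0, -0.0, 80.8]
force: [-0.1, -0.4, -0.1]
grip_width: -0.0
t: 24.6
position: [0.4134, 0.1122, 0.0698]
tcp_rot: [180.0, -0.0, 80.8]
force: [0.1, 0.1, -0.4]
grip_width: 0.0002
```

```bash
python3 -m crank '[-1,0,0,0.02,0,0,0, -1,0,0,0,0,0,0]'; python3 -m crank '[-1,0,0,0.02,0,0,0, -1,0,0,0,0,0,0]'
```

```text
t: 24.77
position: [0.4134, 0.1123, 0.0689]
tcp_rot: [180.0, -0.0, 80.8]
force: [-0.1, 0.7, 5.5]
grip_width: 0.0001
t: 24.93
position: [0.4135, 0.1123, 0.0685]
tcp_rot: [179.9, -0.0, 80.8]
force: [-2.2, -0.7, 22.6]
grip_width: -0.0001
```

```bash
python3 -m crank '[-1,0,0,-0.015,0,0,0, -1,0,0,0,0,0,0]'; python3 -m crank '[-1,0,0.08,0,0,0,0, -1,0,0.08,0,0,0,0]';python3 -m crank '[-1,0,0.08,0,0,0,0, -1,0,0.08,0,0,0,0, -1,0,0,0,0,0,0]'
```

```text
t: 25.1
position: [0.4134, 0.1123, 0.0688]
tcp_rot: [180.0, -0.0, 80.8]
force: [-1.1, -0.4, 7.2]
grip_width: -0.0
t: 25.27
position: [0.4196, 0.1112, 0.0688]
tcp_rot: [180.0, 0.0, 80.8]
force: [0.5, -1.1, 10.4]
grip_width: 0.0002
t: 25.52
position: [0.4265, 0.11, 0.0687]
tcp_rot: [180.0, -0.0, 80.8]
force: [0.9, -1.1, 4.4]
grip_width: -0.0001
```

```bash
python3 -m crank '[-1,0,0,-0.3,0,0,0, -1,0,-0.17,-0.3,0,0,0, -1,0,-0.17,-0.4,0,0,0, -1,0,0,0,0,0,0, -1,0,0,0,0,0,0]'; python3 -c "
from w import *
look('l')
plan([.4131,.1121,.0715],80.9)
g=cv2.imread('pics/ls.png');u,v=pix('scene',[.4197,.1108,.066])[0].astype(int);print(u,v)
b=g.astype(int);print((b[v-9:v+10,u-9:u+12,2]-b[v-9:v+10,u-9:u+12,0]));print(b[v-9:v+10,u-9:u+12,1])"
```

```text
t: 25.93
position: [0.4127, 0.1125, 0.1089]
tcp_rot: [179.9, -0.0, 80.8]
force: [-0.3, -0.3, -0.5]
grip_width: 0.0
top no orange; local brightness [80 97 94]
top cap px err 0.2 36 [ 0.0003 -0.0005]
top cap px err 0.2 38 [ 0.0002 -0.0005]
scene orange 9 [300.77777778 254.55555556] [0.4048 0.1175 0.069 ] pred top [297.9 250.5]
scene cap px err 0.6 33 [ 0.0034 -0.0016]
scene cap px err 1.4 48 [ 0.006  -0.0052]
dtool/40mm [-0.    0.01  0.92] rot/.08 [-0.    0.   -0.03]
297 251
[[15 16 17 16 15 15 15 15 14 15 16 15 15 14 14 12  9  2  0  0  0]
 [16 15 14 16 15 15 16 16 14 15 15 14 15 16 15 14 14  9  4  1  8]
 [15 15 16 15 16 15 14 15 16 14 14 16 15 15 15 15 15 14  9  5 14]
 [15 14 15 15 15 14 14 14 15 16 15 14 15 15 14 15 17 15 16 11  5]
 [15 15 16 14 14 10  7 10 14 14 16 15 15 14 16 14 15 14 15 13 12]
 [16 14 14 10  5  4  4  5  9 14 15 16 15 16 16 16 14 15 15 15 14]
 [14 10  5  5  3  1  2  5  5  8 13 16 15 13 14 16 15 15 16 16 14]
 [ 8  6  5  3  1  1  5  3  4  3  8 13 15 14 16 15 15 16 15 15 15]
 [13  9  6  3  1  1 -1  1  2  2  3  8 12 14 16 14 16 15 16 15 15]
 [16 13 10  7  4  3 -2  4  3
[... 1624 characters left out ...]
3 112 104  86  77  57  34  26  51  55  47  68  76  91 105 112
  112 113 113]
 [114 112 112 107 104  77  79  83  57  39  35  56  60  79  74  77  86 105
  109 112 113]
 [114 110 106  75  69  64  87  88  82  64  44  60  73  74  55  49  72  87
   94 109 113]
 [113 101  82  65  79 108 112 107  97  84  66  57  51  32  30  37  60  79
   87 106 116]
 [112 113 100 111 112 112 113 114 113  98  87  74  50  36  52  60  82  88
  101 115 116]
 [114 114 112 113 113 114 113 114 113 113 103  90  73  65  82  84 100 105
  115 116 114]
 [112 112 112 114 113 112 113 113 115 112 115 103  89  86 101  97 113 117
  115 112 106]
 [113 112 112 112 113 113 113 112 113 112 114 117 111  98 113 117 116 112
  107  97  83]]
```

```bash
python3 -c "
from h import *
a=np.radians(-9.1);ex=np.array([np.cos(a),np.sin(a)]);W=np.array([.4197,.1108])
for t in(0,.2,.3,.4,.5,.6,.7,.8):
    p=W-ex*.024*np.sin(t);print(t,pix('scene',[*p,.045+.024*np.cos(t)])[0].round(1))
for y in(-.012,-.008,-.016):print('ptr',pix('scene',[*(W+ex*0+(y+.03)*np.array([-ex[1],ex[0]])),.062])[0].round(1))
"
```

```text
0 [297.9 250.5]
0.2 [299.1 251.7]
0.3 [299.8 252.3]
0.4 [300.3 253.1]
0.5 [300.9 253.9]
0.6 [301.4 254.7]
0.7 [301.9 255.5]
0.8 [302.3 256.4]
ptr [292.2 255.6]
ptr [290.9 256.3]
ptr [293.4 254.9]
```

The orange line is now visible in the scene view at (300.8,254.6), about 0.6 rad short of the pointer. Both caps also read within 1 mm of their cup centres in the top view. One more stroke of about 14 mm.

```bash
python3 -m crank '[-1,0,-0.02,0.45,0,0,0, -1,0,0,0.45,0,0,0, -1,0,0,0,0,0,0, -1,0,0,0,0,0,0]'; python3 -m crank '[-1,0,0,0.05,0,0,0, -1,0,0,0,0,0,0]'; python3 -m crank '[-1,0,0,0.01,0,0,0, -1,0,0,0,0,0,0]'
```

```text
t: 26.37
position: [0.4112, 0.1124, 0.0719]
tcp_rot: [-179.9, 0.1, 80.8]
force: [0.0, -0.1, 0.9]
grip_width: 0.0003
t: 26.53
position: [0.4119, 0.1125, 0.0709]
tcp_rot: [180.0, -0.0, 80.8]
force: [-1.2, 0.2, 0.8]
grip_width: -0.0001
t: 26.7
position: [0.4119, 0.1125, 0.0705]
tcp_rot: [180.0, -0.0, 80.8]
force: [-0.5, 0.1, 0.7]
grip_width: 0.0002
```

```bash
python3 -m crank '[-1,0,0,0.03,0,0,0, -1,0,0,0,0,0,0]'; python3 -m crank '[-1,0,0,0.016,0,0,0, -1,0,0,0,0,0,0]'
```

```text
t: 26.87
position: [0.4118, 0.1125, 0.069]
tcp_rot: [180.0, -0.0, 80.8]
force: [1.1, 0.5, 1.5]
grip_width: -0.0002
t: 27.03
position: [0.4119, 0.1125, 0.0686]
tcp_rot: [180.0, -0.0, 80.8]
force: [-1.1, -0.1, 12.9]
grip_width: 0.0
```

```bash
python3 -m crank '[-1,0,0,-0.006,0,0,0, -1,0,0.08,0,0,0,0, -1,0,0.08,0,0,0,0]';python3 -m crank '[-1,0,0.1,0,0,0,0, -1,0,0.09,0,0,0,0, -1,0,0,0,0,0,0]';python3 -m crank '[-1,0,0,-0.3,0,0,0, -1,0,-0.17,-0.3,0,0,0, -1,0,-0.17,-0.4,0,0,0, -1,0,0,0,0,0,0, -1,0,0,0,0,0,0]'; python3 -c "
from w import *
look('m')
plan([.4131,.1121,.0715],80.9)"
```

```text
t: 27.28
position: [0.418, 0.1115, 0.0688]
tcp_rot: [180.0, 0.0, 80.8]
force: [-2.2, -1.6, 11.0]
grip_width: -0.0001
t: 27.53
position: [0.4262, 0.1101, 0.0687]
tcp_rot: [180.0, -0.0, 80.7]
force: [1.7, -1.5, 5.2]
grip_width: 0.0003
t: 27.95
position: [0.4123, 0.1125, 0.109]
tcp_rot: [179.9, -0.0, 80.8]
force: [0.9, 0.1, -0.6]
grip_width: -0.0003
top no orange; local brightness [77 96 90]
top cap px err 0.3 38 [ 0.0001 -0.0007]
top cap px err 0.2 38 [ 0.0002 -0.0005]
scene orange 5 [297.4 250.4] [0.4208 0.1113 0.069 ] pred top [297.9 250.5]
scene cap px err 0.6 33 [ 0.0034 -0.0016]
scene cap px err 1.4 48 [ 0.006  -0.0052]
dtool/40mm [-0.    0.02  0.92] rot/.08 [-0.   -0.   -0.03]
```

The line is at the pointer: θ ≈ 0 ± 0.1 rad in the scene view. I'll back off and verify from the top view.

```bash
python3 -m crank '[-1,0,0,-0.8,0,0,0, -1,-0.3,0,-0.8,0,0,0, -1,-0.8,0,-0.6,0,0,0, -1,-0.9,0,0,0,0,0, -1,-0.9,0,0,0,0,0]';python3 -m crank '[-1,-0.9,0,0,0,0,0, -1,-0.9,0,0,0,0,0, -1,-0.9,0,0,0,0,0, -1,0,0,0,0,0,0, -1,0,0,0,0,0,0]';python3 - <<'E'
from w import *
look('n')
f=cv2.imread('pics/nt.png').astype(int);u,v=pix('top',[.4197,.1108,.066])[0].astype(int);print(u,v)
print(f[v-9:v+10,u-9:u+6,2]-f[v-9:v+10,u-9:u+6,0]);print(f[v-9:v+10,u-9:u+6,1])
print('ptr pred',pix('top',[.4227,.1286,.062])[0])
print(fit('pics/ns.png',(.5355,.1235),.07,148.0,(0,1,2,3)))
E
```

```text
t: 28.47
position: [0.3936, -0.0033, 0.197]
tcp_rot: [179.9, -0.0, 80.8]
force: [0.5, -0.7, 0.1]
grip_width: 0.0001
t: 28.88
position: [0.3758, -0.1103, 0.196]
tcp_rot: [-179.9, -0.0, 80.5]
force: [0.1, -0.1, 0.4]
grip_width: 0.0003
top orange 11 [268.36363636 245.09090909] [0.4197 0.1125 0.069 ] pred top [269.  245.1]
top cap px err 0.3 37 [ 0.0003 -0.0007]
top cap px err 0.2 38 [ 0.0002 -0.0005]
scene orange 7 [297.28571429 250.14285714] [0.4217 0.1108 0.069 ] pred top [297.9 250.5]
scene cap px err 0.6 33 [ 0.0034 -0.0016]
scene cap px err 1.4 48 [ 0.006  -0.0052]
269 245
[[ 18  19  19  19  18  15  26  17  15  14  23  25  26  12  16]
 [ 18  18  18  18  17  13  24  16  15  16  16  17  14  16  20]
 [ 18  19  18  18  17  12  24  17  13  10   9   8  11  16  23]
 [ 19  19  19  18  17  12  22  15  10  12  12  10  11  16  20]
 [ 18  18  17  17  15  27  18  16   6   9  10   7  13  17  25]
 [ 17  16  18  17  14  26  20  16   0   4   8  10  17  18  25]
 [ 17  13  12  13  10  24   8   5   0  11  10   6  17  19  26]
 [ 27  27   4   5   5  23  12   7   2   2   4   5  14  23  23]
 [ 26  16  15 
[... 1248 characters left out ...]
[255 255 255 188 167 235 189 178 220 207 137 141 207 251 255]
 [255 255 255 255 253 233 162 102 115 154 119 163 192 245 255]
 [255 255 255 255 216 215 182 122 137 109  75 198 200 242 255]
 [255 255 255 255 229 141  71  50  84  97  64 206 230 251 255]
 [255 255 255 255 245 162  50  72 119  98 107 199 255 255 255]
 [255 255 255 239 243 195  86 109 102  80 130 172 247 255 255]
 [255 255 255 202 192 171  97 125  96  50 159 147 242 255 255]
 [246 255 255 218 204 173  88  94 111  98 209 157 235 255 255]
 [214 223 231 234 212 161 120 100 106  84 207 174 235 255 255]
 [123 150 169 182 182 230 253 249 243 191 201 255 255 255 255]]
ptr pred [262.3788822  243.91353037]
[66.7818  0.5395  0.118   0.    ]
```

```bash
python3 -c "
from station import env
s=env.read_state();print(s['t'],s['force']);print(env.sign_off())"
```

```text
28.9833 [-0.00820433  1.08507223  0.26868575]
the job is handed in; nothing more can be done
None
```

The mixer is set up and the job is handed in at 29.0 s of the 72 s allowed; the sign-off gives no verdict.

**What I did**
- **Carrier:** I lowered it over the shaft and pin until it met the drive plate. The TCP was at 0.0893 m with 12 N upward, against 0.0894 m expected for fully home, and I then released it.
- **Vials:** Both blue-capped vials went from the rack into the cups at about 103° and 283°, opposite each other.
- **Speed wheel:** Two closed-finger strokes of 13 and 14.5 mm rolled it to the pointer. The arm then backed off to free space.

**Last checks**
- **Seating:** The pictures taken after release showed the carrier flat, with the pin in the slot.
- **Caps:** In the top view both caps lie within 1 mm of their cup centres. The scene camera puts them 4 and 8 mm off. I put this down to the few-millimetre offset that camera showed against the top view all along.
- **Wheel:** The orange line lies level with the pointer in the top view. The scene view also puts it at the top, within about 0.1 rad.

**What disagreed**
- **Before lowering the carrier:** The scene camera showed it about 2 mm off the shaft, while the top view showed none. I split the difference, and it went over the shaft without resistance.
- **Final carrier fit:** A last numeric fit of the carrier from the scene camera ran to the edge of its search range, probably because it was not built for cups with vials in them. I did not use it, so the carrier was last confirmed by picture before the second vial was placed, and I took no later carrier measurement.

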